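Shift the roller mixer into third gear

TASK

Shift the roller mixer into third gear by only pushing its lever with the fingertips: bring it into the cross channel of the gate, push it across to the right, then push it fully forward into the third slot (forward right, three dots) and leave it there. Push gently, do not pinch the knob, do not let it go into the fourth slot (back right), and do not disturb the tubes or anything else on the table.

Things in the scene. Friction and masses are not known exactly. Their poses are not given: they have to be found in the camera images.
- mixer: Roller mixer, fixed. Origin on the table under the centre of its H gate; x axis forward (away from the operator, along the slots), y left (along the cross channel), z up; turned about z by -0.05 to 0.35 rad. White gearbox with steel gate plate (x -75 to 34, y -45 to 55 mm, top 109 mm high); to its left a roller bed (y 55 to 205 mm), with tubes on it up to 77 mm high.
- gate_centre (a point): Centre of the gate at the plate's top. Cross channel along y, 20 mm wide, 60 mm long. At each end a 20 mm wide slot leads forward and one back: centre lines 20 mm left and right of this point, ends 26 mm from the channel's centre line. Slot 1 forward left, 2 back left, 3 forward right, 4 back right, shown by one to four small raised dots beside each slot.
- knob (a point): Centre of the lever's black cylindrical knob, 26 mm wide, 36 mm tall, on a 12 mm stick. The pivot is 40 mm above the table under the gate's centre, 125 mm below this point. In the mixer's frame: x = 125 sin(fore), y = -125 cos(fore) sin(across), z = 40 + 125 cos(fore) cos(across) mm. Pushing it takes about 2 N; it stays where it is left.
- gear_across (a joint): Sideways lean of the lever, rad, positive to the right (the mixer's -y). About -0.30 in the left slots, where it starts, and +0.30 in the right slots; the gate's ends stop it at about +-0.36. It can change only while the 12 mm stick is in the cross channel (gear_fore within about +-0.06).
- gear_fore (a joint): Forward lean of the lever, rad, positive forward (the mixer's +x). 0 in the cross channel, about +0.30 at the end of a forward slot, -0.30 at the end of a back slot. It may start anywhere in the left column: in slot 1, in slot 2 or between them.
- tube_o_0: orange-capped sample tube, 13 mm by 97 mm, lying on the mixer's rollers; a bystander, leave it alone.
- tube_o_4: orange-capped sample tube, 13 mm by 97 mm, lying on the mixer's rollers; a bystander, leave it alone.
- beaker: clear plastic beaker, 77 mm wide, 93 mm tall, to the right of the mixer; a bystander, leave it alone.
- vial_0: small reagent vial, 23 mm wide, 43 mm tall, close to the right of the mixer; a bystander, leave it alone.
- vial_3: small reagent vial, 23 mm wide, 43 mm tall, close to the right of the mixer; a bystander, leave it alone.
- mini_rack: rack of micro tubes, 52 x 124 x 38 mm; a bystander, leave it alone.

How it is judged (in metres and radians):
On the way, in this order (a step that is already met when the one before it is completed fails the run):
1. the lever is across on the right, still in the cross channel (value of joint gear_across above 0.2 rad and value of joint gear_fore between -0.15 and 0.15 rad).
2. the lever is forward in the third slot (value of joint gear_across above 0.2 rad and value of joint gear_fore above 0.24 rad), for 0.2 s.
At the end, for the whole second after the job is handed in: The lever rests in the third slot: gear_across above 0.2 rad and gear_fore above 0.24 rad (its end is at about 0.30), both still (all of step 2 and velocity of joint gear_fore between -0.05 and 0.05 rad/s and velocity of joint gear_across between -0.05 and 0.05 rad/s); the robot touches nothing.
It fails at once if the lever goes into the fourth slot (across above 0.1 and fore below -0.17) (value of joint gear_across above 0.1 rad and value of joint gear_fore below -0.17 rad).
It fails at once if the lever is pinched or forced: more than 30 N between the mixer with its lever and the fingers (contact force between the fingers and mixer above 30 N).
It fails at once if a bystander is moved by more than 25 mm (distance of any of tube_o_0, tube_o_4, beaker, vial_0, vial_3, mini_rack from where it was at the start of the episode above 0.025 m).
It fails at once if a bystander is picked up: pinched with more than 15 N (contact force between the fingers and tube_o_0 above 15 N or contact force between the fingers and tube_o_4 above 15 N or contact force between the fingers and beaker above 15 N or contact force between the fingers and vial_0 above 15 N or contact force between the fingers and vial_3 above 15 N or contact force between the fingers and mini_rack above 15 N).
It also fails if it takes over 56 s, if anything falls off the work surface, if the arm or the gripper's body presses on something with over 40 N, if the wrist force passes 120 N, or if a joint passes its speed limit or range.

ROBOT

A 6-joint arm with a two-finger parallel gripper is mounted at the origin on the work surface; the furniture and walls round the work are solid. World frame = base frame: x ahead of the robot, y to its left, z up, the work surface at z = 0. Lengths are in m, angles in degrees, forces in N, time in s.
With the tool pointing down it reaches from about 0.375 to 0.9 m from the base axis. Payload 3.1 kg.
Tool frame: the origin (TCP) lies between the finger pads; the fingertips stand 22 mm ahead of it and the grasp point (between the pads) lies 3 mm ahead of it (bot.tip_extent is the distance from the TCP to the fingertips, in m); y points along the fingers, z is the direction in which the jaws open and shut, and the axes are right-handed (so a half turn about y gives the same grasp; the last joint's range is limited). The gripper opens to 87 mm and grips with 3 to 60 N. Pads are 19 mm wide; open, the fingers measure 117 mm over their backs; the gripper's body (75 mm by 190 mm) begins 51 mm behind the grasp point.
Start: joints at [-77.263, 30.224, 82.088, -0, 67.689, -10.227], TCP at [0.244, -0.575, 0.209] pointing down, gripper open.
Joint ranges: [-176.69, 176.69], [-43.24, 126.21], [12.49, 139.97], [-82, 262], [0, 151.66], [-163.58, 163.58]. Speed limits (degrees/s): [159.86, 159.86, 180, 180, 180, 180].

INTERFACE

Orientations are given as a 3x3 rotation matrix whose columns are the frame's x, y, z axes.
In Python, from rig import bot, eyes, models gives the robot as it stands. The module is installed in compiled form; this text tells all that it offers.
- The arm moves only by the tool arm_command, never from a script. Its arguments are lists of equal length, an entry for each row: "translation": the shift along the tool's x, y, z each as a share of 0.08 m, from -1 to 1, a list of three; "rotation": the turn, a rotation vector about the tool's x, y, z each as a share of 60 degrees, from -1 to 1, a list of three; "grip": the closure, from -1 (fully open) to 1 (shut), so that 0 is half open. In form: {"translation": [[x, y, z], ...], "rotation": [[rx, ry, rz], ...], "grip": [grip, ...]}. A call has 1 to 5 rows; each row is the pose to reach, as a shift and turn from the pose commanded when the call began, along the tool's axes at that moment; what a row does not reach only later rows make up. A row lasts 1/10 s, in which the tool goes at most 50 mm and 8.59 degrees, less where a joint would pass 70% of its speed; a pose out of reach is approached as far as the arm can. A call with a number of a shift or a turn outside -1 to 1 is refused whole. A call with a gripper value outside its range is refused whole. The fingers move at their own pace and stop on an object; the grip force is fixed at half the most. Time passes only in rows, so rows that repeat a pose let the fingers close. It gives the time, the measured TCP pose, the force and the opening at its end, in the units of the state.
- bot.read_state(): the state, without advancing time (a new reading comes with each control period).
- eyes.capture(name): name is "side" or "top"; returns a dict with "image" (480x640x3 uint8, blue, green, red), "mtx" (3x3 intrinsics, pixels), "rvec" (rotation vector, rad) and "tvec" (3), from world to camera coordinates, as OpenCV has them. Camera axes: x right, y down, z forward; pixel columns grow to the right and rows downward; lengths in m; the calibration is good to about 2 mm. A picture is of the moment at which its call begins. There is no depth.
- bot.hand_in(): hands the job in, once; it reports no verdict.
Trained networks look in the newest picture that a camera, given by its name, has taken for a name from the list of things; names that differ only in an ending like _2 or _b are one class to them, and where a whole thing is asked for, a point or a joint stands for the part that bears it (a point fixed in the world has none). Each returns a list of dicts, best first, with "conf" (0 to 1); they miss things now and then, are a little off and sometimes report something else, mostly with a low value. They report only what shows in the picture. A call takes as long as a camera call.
- models.recognise(camera, thing): "extent" ([left, top, right, bottom] as shares, 0 to 1, of the picture: columns of its width, rows of its height, round what is visible of it).
- models.spot_point(camera, thing): "point" ([column, row] as shares, 0 to 1, of the picture: columns of its width, rows of its height: a listed point, or the origin of a listed thing).
The state is a dict: "time_s": time; "joint_positions": joint angles; "qvel": joint speeds; "tau": joint torques, N m; "position": TCP position; "tcp_rot": TCP orientation; "force": force on the tool from outside, world axes, zero at the start; "moment": the same for the moment, N m; "opening": opening from 0.0 (shut) to 1.0 (fully open).
Only numpy, scipy, OpenCV 4.12 (cv2) and the standard library are available. Lean on these libraries where they do the work, as an engineer would, in place of code of your own. Each camera call takes 0.05 s, during which the arm holds its last target. There are 200 camera calls.

## Working session

There is one attempt and no reset: what is moved stays moved. The work goes in short steps, Python scripts to look and compute and a tool call to move; the robot and the scene stay as the last step left them, time stands still between calls to the robot, and variables do not carry over. Pictures are saved under pics/ and viewed, about 8 in all and at most 12, crops included, and the job is handed in when it is done.

Besides the shell and the picture viewer there is one more tool, called after ">>>" as name(argument=value, ...) on one line, values as JSON. arm_command: Moves the arm, as the interface text tells. Shift numbers are shares of 0.08 m and turn numbers shares of 60 degrees, none past 1 either way. Its arguments: {"type":"object","properties":{"translation":{"type":"array"},"rotation":{"type":"array"},"grip":{"type":"array"}},"required":["translation","rotation","grip"]}

```bash
mkdir -p pics
cat > h.py <<'E'
import numpy as np, cv2
from rig import bot, eyes, models
def P(c): 
    R=cv2.Rodrigues(np.array(c["rvec"],float))[0]; return R,np.array(c["tvec"],float).ravel(),np.array(c["mtx"],float)
def ray(c,uv):
    R,t,K=P(c); d=R.T@np.linalg.inv(K)@np.array([uv[0],uv[1],1.]); return -R.T@t,d/np.linalg.norm(d)
def at_z(c,uv,z):
    o,d=ray(c,uv); return o+d*(z-o[2])/d[2]
def tri(c1,u1,c2,u2):
    o1,d1=ray(c1,u1);o2,d2=ray(c2,u2)
    s=np.linalg.lstsq(np.c_[d1,-d2],o2-o1,rcond=None)[0]
    a,b=o1+s[0]*d1,o2+s[1]*d2; return (a+b)/2,np.linalg.norm(a-b)
def proj(c,p): 
    return cv2.projectPoints(np.atleast_2d(np.array(p,float)),np.array(c["rvec"],float),np.array(c["tvec"],float),np.array(c["mtx"],float),None)[0].reshape(-1,2)
E
python3 - <<'E'
from h import *
np.set_printoptions(precision=4,suppress=True)
s=bot.read_state(); print(s["position"],np.array(s["tcp_rot"]),s["time_s"],s["opening"],bot.tip_extent)
C={}
for n in("top","side"):
    C[n]=eyes.capture(n); cv2.imwrite(f"pics/{n}0.png",C[n]["image"])
    o,_=ray(C[n],(320,240)); print(n,o)
    for t in("mixer","gate_centre","knob","beaker","vial_0","mini_rack","tube_o_0"):
        print(n,t,[(np.array(r["point"])*[640,480],round(r["conf"],2)) for r in models.spot_point(n,t)[:3]])
E
```

```text
[ 0.2437 -0.5747  0.2082] [[-0.9207 -0.0005  0.3902]
 [-0.3902  0.0021 -0.9207]
 [-0.0004 -1.     -0.0021]] 0.0 0.9994066094248725 0.022
top [0.3237 0.0192 0.9995]
top mixer [(array([298.88 , 240.816]), 0.6)]
top gate_centre [(array([292.992, 225.792]), 0.97)]
top knob [(array([274.176, 243.792]), 0.92)]
top beaker [(array([378.304, 260.496]), 0.89)]
top vial_0 [(array([344.832, 268.704]), 0.67), (array([335.872, 241.92 ]), 0.59)]
top mini_rack [(array([458.88 , 295.104]), 0.76)]
top tube_o_0 [(array([255.872, 259.824]), 0.9), (array([251.072, 235.104]), 0.81)]
side [0.2396 0.7787 0.4726]
side mixer []
side gate_centre [(array([280.896, 261.12 ]), 0.68), (array([274.304, 301.392]), 0.2)]
side knob [(array([293.376, 246.192]), 0.69)]
side beaker [(array([323.008, 276.192]), 0.95)]
side vial_0 [(array([328.832, 285.888]), 0.6)]
side mini_rack [(array([358.72 , 245.376]), 0.67)]
side tube_o_0 [(array([275.008, 301.488]), 0.83), (array([305.28 , 302.208]), 0.63)]
```

View both.

Run:
```python
import cv2
t=cv2.imread("pics/top0.png");s=cv2.imread("pics/side0.png")
cv2.imwrite("pics/c1.png",cv2.resize(t[170:320,200:400],None,fx=4,fy=4,interpolation=2))
cv2.imwrite("pics/c2.png",cv2.resize(s[200:335,220:400],None,fx=4.4,fy=4.4,interpolation=2))
```

```text
(no output)
```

View pics/c1.png

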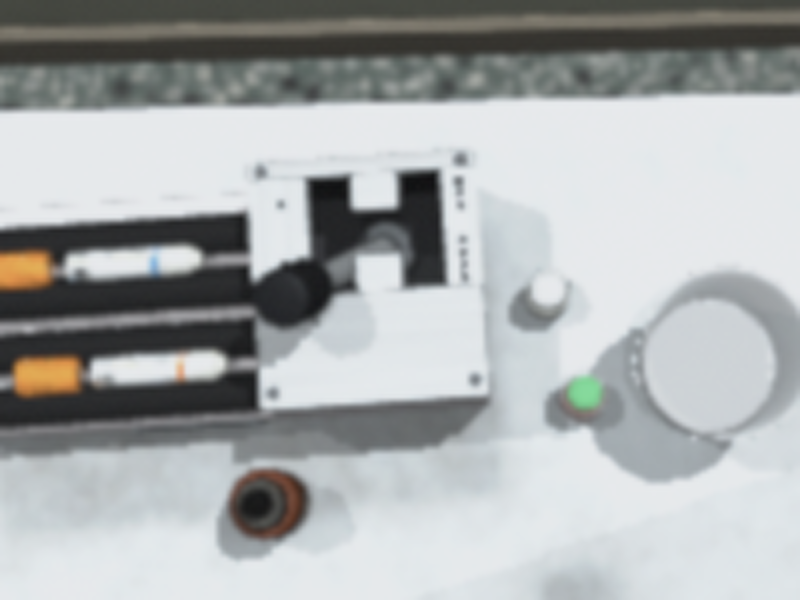

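View pics/c2.png

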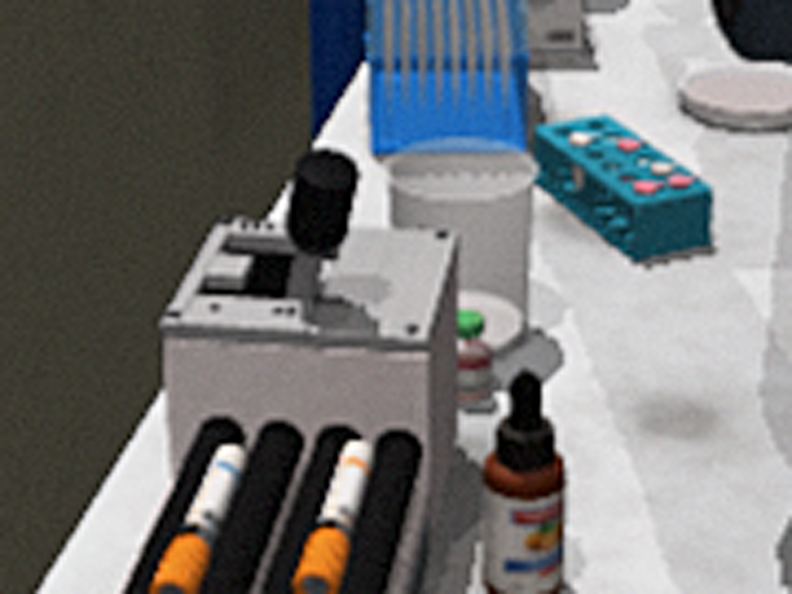

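Run:
```python
from h import *
from scipy.optimize import least_squares
np.set_printoptions(precision=4,suppress=True)
c=eyes.capture("top"); cs=eyes.capture("side")
px=np.array([[250,165],[470,152],[488,395],[258,408]])/4+[200,170]
ob=np.array([[34,55],[34,-45],[-75,-45],[-75,55]])/1000
W=np.array([at_z(c,p,.109)[:2] for p in px]); print(W)
def f(q):
    a=q[2];R=np.array([[np.cos(a),-np.sin(a)],[np.sin(a),np.cos(a)]]);return (ob@R.T+q[:2]-W).ravel()
r=least_squares(f,[.3,0,.05]); print(r.x,r.fun*1e3)
print("gate net",at_z(c,(293,225.8),.109),tri(c,(293,225.8),cs,(280.9,261.1)))
print("knob tri",tri(c,(274.2,243.8),cs,(293.4,246.2)))
x,y,a=r.x;R=np.array([[np.cos(a),-np.sin(a),0],[np.sin(a),np.cos(a),0],[0,0,1]])
K,_=tri(c,(274.2,243.8),cs,(293.4,246.2)); print("knob in mixer",R.T@(K-[x,y,0]))
for fo in(-.3,-.25,-.2,-.1):
  ac=-.3;k=np.array([.125*np.sin(fo),-.125*np.cos(fo)*np.sin(ac),.04+.125*np.cos(fo)*np.cos(ac)]);w=R@k+[x,y,0]
  print(fo,k,w,proj(c,w),proj(cs,w))
for n,t in (("top","beaker"),("top","vial_0"),("side","vial_0")):
  for e in models.recognise(n,t): print(t,np.array(e["extent"])*[640,480,640,480],e["conf"])
for n,u in(("beaker",(378.3,260.5)),("vialgreen",(346,268)),("vialwhite",(337,244))): print(n,at_z(c,u,.043))
```

```text
[[0.4723 0.1237]
 [0.4757 0.027 ]
 [0.3687 0.0218]
 [0.3657 0.1216]]
[0.4413 0.0692 0.0334] [ 1.0582  1.6218  1.0652 -1.6343 -0.9176 -0.0544 -1.2057  0.0669]
gate net [0.4452 0.0706 0.109 ] (array([0.4431, 0.0703, 0.1061]), np.float64(0.005033583959144616))
knob tri (array([0.4091, 0.0997, 0.1525]), np.float64(0.0016842831174538144))
knob in mixer [-0.0311  0.0316  0.1525]
-0.3 [-0.0369  0.0353  0.1541] [0.4032 0.1032 0.1541] [[272.1493 247.838 ]] [[295.7534 246.4118]]
-0.25 [-0.0309  0.0358  0.1557] [0.4091 0.1039 0.1557] [[271.5713 244.1487]] [[292.2952 245.4931]]
-0.2 [-0.0248  0.0362  0.157 ] [0.4152 0.1045 0.157 ] [[271.0619 240.4196]] [[288.8068 244.7009]]
-0.1 [-0.0125  0.0368  0.1588] [0.4276 0.1055 0.1588] [[270.2564 232.8949]] [[281.786  243.5062]]
beaker [361.728 237.408 403.776 282.816] 0.76
beaker [261.312 229.296 301.888 251.904] 0.43
vial_0 [338.88  263.808 351.168 276.096] 0.43
vial_0 [325.696 268.32  332.288 291.6  ] 0.58
beaker [ 0.3847 -0.0836  0.043 ]
vialgreen [ 0.3723 -0.0229  0.043 ]
vialwhite [ 0.4177 -0.0073  0.043 ]
```

The lever stands in slot 2 (back left), with the knob at top-crop pixel (290,292). The mixer is at about (0.442, 0.068) with yaw about 0.034. The vials and beaker are to its right. Next I'll check the route for tall obstacles.

View pics/top0.png

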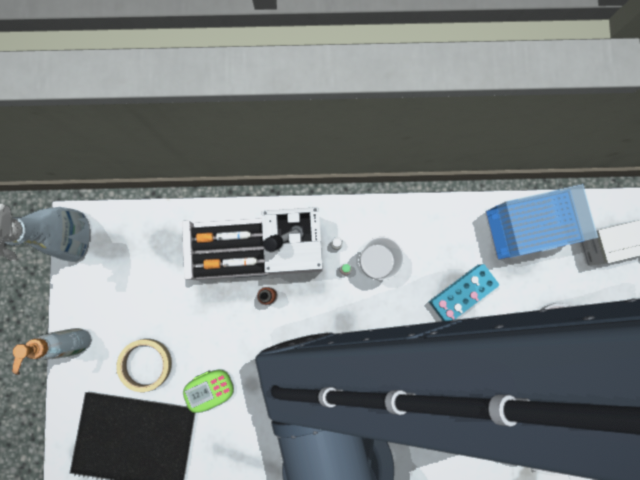

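View pics/side0.png

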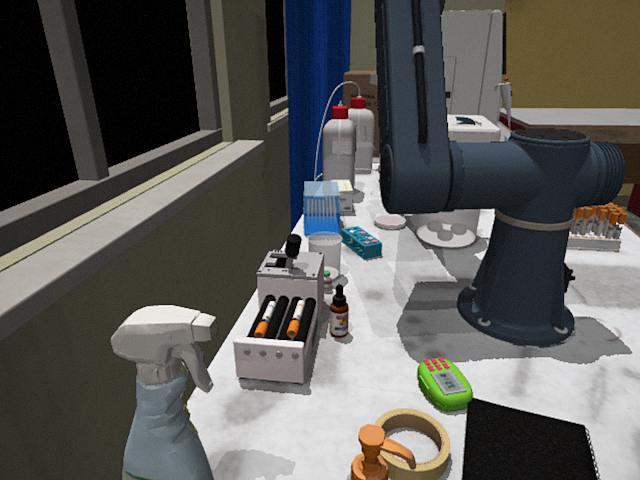

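The arm covers the lower right of the picture, and the blue rack at (540,225) is tall. I'll lift and go round with the TCP at about z 0.3. First move: lift, turn to the mixer's axes and shut the fingers.

>>> arm_command(translation=[[0, -0.5, 0], [0, -1, 0], [0, -1, 0], [0, -1, 0], [0, -1, 0]], rotation=[[0, 0.14, 0], [0, 0.28, 0], [0, 0.35, 0], [0, 0.35, 0], [0, 0.35, 0]], grip=[1, 1, 1, 1, 1])

```text
time_s: 1.55
position: [0.2437, -0.5747, 0.2884]
tcp_rot: [[-0.999, -0.0, 0.036], [-0.036, 0.002, -0.999], [0.0, -1.0, -0.002]]
force: [-0.1, 0.7, 0.1]
opening: 0.633
```

>>> arm_command(translation=[[-0.4, 0, -0.4], [-0.8, 0, -0.8], [-1, 0, -1]], rotation=[[0, 0, 0], [0, 0, 0], [0, 0, 0]], grip=[1, 1, 1])

```text
time_s: 1.85
position: [0.3224, -0.4891, 0.2874]
tcp_rot: [[-0.999, -0.001, 0.037], [-0.037, 0.005, -0.999], [0.001, -1.0, -0.005]]
force: [-0.3, -0.2, -0.2]
opening: 0.354
```

>>> arm_command(translation=[[-0.4, 0, -0.4], [-0.8, 0, -0.8], [-1, 0, -1]], rotation=[[0, 0, 0], [0, 0, 0], [0, 0, 0]], grip=[1, 1, 1])

```text
time_s: 2.15
position: [0.3996, -0.4063, 0.2876]
tcp_rot: [[-0.999, -0.001, 0.038], [-0.038, 0.004, -0.999], [0.001, -1.0, -0.004]]
force: [-0.4, 0.3, -0.5]
opening: 0.083
```

>>> arm_command(translation=[[-0.1, 0, -0.5], [-0.2, 0, -1]], rotation=[[0, 0, 0], [0, 0, 0]], grip=[1, 1])

```text
time_s: 2.35
position: [0.4115, -0.3277, 0.2874]
tcp_rot: [[-0.999, -0.002, 0.035], [-0.035, 0.003, -0.999], [0.002, -1.0, -0.003]]
force: [-0.1, -0.2, 0.6]
opening: 0.013
```

>>> arm_command(translation=[[0, 0, -0.5], [0, 0, -1]], rotation=[[0, 0, 0], [0, 0, 0]], grip=[1, 1])

```text
time_s: 2.55
position: [0.4081, -0.2473, 0.2877]
tcp_rot: [[-0.999, -0.002, 0.036], [-0.036, 0.003, -0.999], [0.002, -1.0, -0.003]]
force: [0.6, 1.2, 0.6]
opening: 0.004
```

>>> arm_command(translation=[[0, 0, -0.5], [0, 0, -1]], rotation=[[0, 0, 0], [0, 0, 0]], grip=[1, 1])

```text
time_s: 2.75
position: [0.405, -0.1675, 0.2879]
tcp_rot: [[-0.999, -0.002, 0.035], [-0.035, 0.002, -0.999], [0.002, -1.0, -0.002]]
force: [0.4, 0.4, -0.2]
opening: 0.006
```

>>> arm_command(translation=[[0.1, 0, -0.5], [0.15, 0, -1]], rotation=[[0, 0, 0], [0, 0, 0]], grip=[1, 1])

```text
time_s: 2.95
position: [0.3897, -0.088, 0.288]
tcp_rot: [[-0.999, -0.003, 0.035], [-0.035, 0.002, -0.999], [0.003, -1.0, -0.002]]
force: [1.1, 1.2, -0.2]
opening: 0.007
```

>>> arm_command(translation=[[0.1, 0, -0.5], [0.15, 0, -1]], rotation=[[0, 0, 0], [0, 0, 0]], grip=[1, 1])

```text
time_s: 3.15
position: [0.3748, -0.0087, 0.2881]
tcp_rot: [[-0.999, -0.003, 0.035], [-0.035, 0.001, -0.999], [0.003, -1.0, -0.001]]
force: [1.1, 0.5, -0.8]
opening: 0.004
```

>>> arm_command(translation=[[0, 0, -0.5], [0, 0, -1], [0, 0, -1]], rotation=[[0, 0, 0], [0, 0, 0], [0, 0, 0]], grip=[1, 1, 1])

```text
time_s: 3.45
position: [0.3716, 0.0734, 0.2881]
tcp_rot: [[-0.999, -0.003, 0.042], [-0.043, 0.002, -0.999], [0.003, -1.0, -0.002]]
force: [0.3, -0.9, -0.8]
opening: 0.007
```

>>> arm_command(translation=[[0, 0, -0.4], [0, 0, -0.4]], rotation=[[0, 0, 0], [0, 0, 0]], grip=[1, 1])

```text
time_s: 3.65
position: [0.3717, 0.103, 0.2883]
tcp_rot: [[-0.999, -0.002, 0.039], [-0.039, 0.001, -0.999], [0.002, -1.0, -0.001]]
force: [-0.8, -0.8, -0.6]
opening: 0.005
```

>>> arm_command(translation=[[0.06, 0.4, 0], [0.06, 0.7, 0], [0.06, 0.7, 0]], rotation=[[0, 0, 0], [0, 0, 0], [0, 0, 0]], grip=[1, 1, 1])

```text
time_s: 3.95
position: [0.365, 0.1002, 0.2304]
tcp_rot: [[-0.999, -0.009, 0.034], [-0.034, -0.0, -0.999], [0.009, -1.0, 0.0]]
force: [-1.3, -0.7, 0.1]
opening: 0.009
```

Run:
```python
from h import *
a=eyes.capture("side")["image"][190:310,220:400]; b=eyes.capture("top")["image"][190:310,220:400]
cv2.imwrite("pics/c3.png",np.vstack([cv2.resize(i,None,fx=2.5,fy=2.5,interpolation=2) for i in(a,b)]))
print(bot.read_state()["position"],bot.read_state()["force"])
```

```text
[0.3680017  0.10032273 0.23298984] [ 0.75480733  0.57968485 -0.08892637]
```

View pics/c3.png

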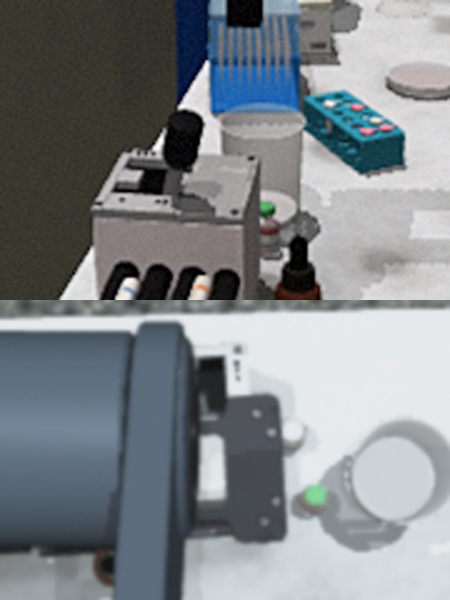

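>>> arm_command(translation=[[0, 0.3, 0], [0, 0.6, 0], [0, 0.78, 0], [0, 0.78, 0]], rotation=[[0, 0, 0], [0, 0, 0], [0, 0, 0], [0, 0, 0]], grip=[1, 1, 1, 1])

```text
time_s: 4.45
position: [0.368, 0.1007, 0.1704]
tcp_rot: [[-0.999, -0.002, 0.034], [-0.034, -0.0, -0.999], [0.002, -1.0, 0.0]]
force: [-0.8, 0.9, 0.3]
opening: 0.007
```

```bash
cat > look.py <<'E'
from h import *
import sys
np.set_printoptions(precision=4,suppress=True)
x,y,a=.442,.068,.035
R=np.array([[np.cos(a),-np.sin(a),0],[np.sin(a),np.cos(a),0],[0,0,1]])
s=bot.read_state(); p=np.array(s["position"]); print("tcp",p,"mixer",R.T@(p-[x,y,0]),"F",np.array(s["force"]),s["time_s"])
c=eyes.capture("side")
print("tip px",proj(c,p-[0,0,.022]))
for e in models.spot_point("side","knob")[:2]:
    u=np.array(e["point"])*[640,480]; o,d=ray(c,u); best=[]
    # joint estimate along both constraints: lever in column(|across|=.3) or channel(fore=0)
    F,A=np.meshgrid(np.linspace(-.36,.36,145),np.linspace(-.36,.36,145))
    k=np.stack([.125*np.sin(F),-.125*np.cos(F)*np.sin(A),.04+.125*np.cos(F)*np.cos(A)],-1).reshape(-1,3)@R.T+[x,y,0]
    q=np.linalg.norm(proj(c,k)-u,axis=1); i=np.argsort(q)[:1]
    ok=(np.abs(np.abs(A)-.3).ravel()<.05)|(np.abs(F).ravel()<.06)
    j=np.where(ok&(q<1.0))[0]; print(u,e["conf"],"fore %.2f..%.2f across %.2f..%.2f"%(F.ravel()[j].min(),F.ravel()[j].max(),A.ravel()[j].min(),A.ravel()[j].max()) if len(j) else q.min())
im=cv2.resize(c["image"][190:310,220:400],None,fx=4,fy=4,interpolation=2)
if len(sys.argv)>1: cv2.imwrite("pics/%s.png"%sys.argv[1],im)
E
python3 look.py
```

```text
tcp [0.368  0.1007 0.1704] mixer [-0.0729  0.0352  0.1704] F [-0.7699  0.8609  0.2516] 4.45
tip px [[315.8293 250.1691]]
[293.504 248.112] 0.78 fore -0.29..-0.27 across -0.35..-0.33
```

>>> arm_command(translation=[[-0.12, 0, 0], [-0.24, 0, 0], [-0.36, 0, 0], [-0.48, 0, 0], [-0.58, 0, 0]], rotation=[[0, 0, 0], [0, 0, 0], [0, 0, 0], [0, 0, 0], [0, 0, 0]], grip=[1, 1, 1, 1, 1])

```text
time_s: 5.05
position: [0.4158, 0.1028, 0.1709]
tcp_rot: [[-0.999, 0.001, 0.034], [-0.034, -0.0, -0.999], [-0.001, -1.0, 0.0]]
force: [-0.2, 0.3, 0.2]
opening: 0.009
```

```bash
python3 look.py c4
```

```text
tcp [0.4158 0.1028 0.1709] mixer [-0.025   0.0357  0.1709] F [-0.1512  0.2968  0.244 ] 5.05
tip px [[288.8787 248.4793]]
[290.496 248.496] 0.65 0.637336850527367
[356.224 246.384] 0.18 51.43839906942685
```

View pics/c4.png

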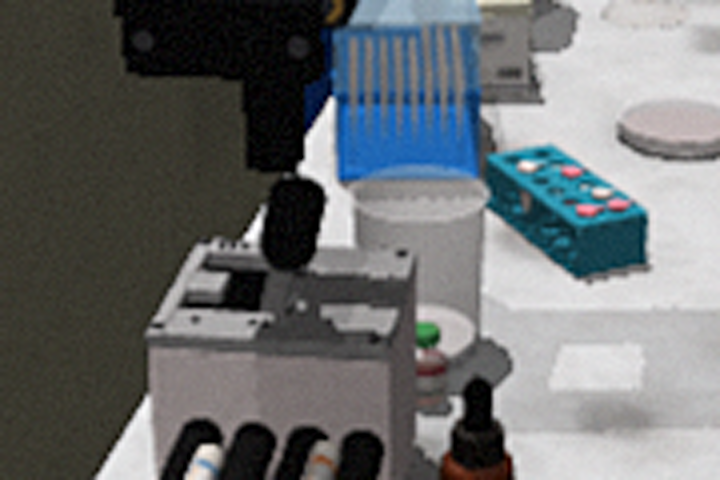

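The finger seems to overlap the knob from above, and the picture doesn't settle where the tip is. I'll zoom in, brightened, before and after.

Run:
```python
from h import *
c=eyes.capture("side"); b=c["image"]; cv2.imwrite("pics/side1.png",b); a=cv2.imread("pics/side0.png")
g=lambda i:(255*(cv2.resize(i[205:275,255:325],(400,400),interpolation=2)/255.)**.45).astype(np.uint8)
A,B=g(a),g(b)
p=np.array(bot.read_state()["position"])
for z in(-.022,0,.03):
    u=(proj(c,p+[0,0,z])[0]-[255,205])*400/70; cv2.circle(B,tuple(int(v) for v in u),3,(0,0,255),-1)
cv2.imwrite("pics/c5.png",np.hstack([A,B]))
```

```text
(no output)
```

View pics/c5.png

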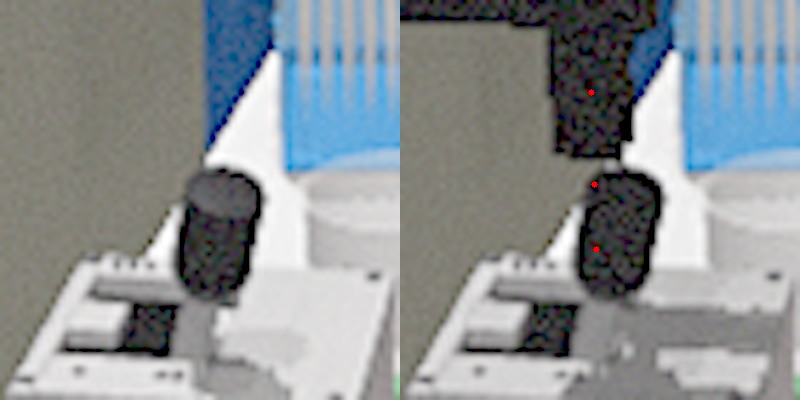

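The picture shows the lever unmoved. The finger ends at zoom row 155, about 30 mm above the tip I computed (row 250), and it passed over the knob without touching. The body is where I expected it, so with the gripper shut the tips are higher than stated. I'll back off and come in about 24 mm lower; that clears the plate (109 mm) even if the stated tip is right.

>>> arm_command(translation=[[0.3, 0, 0], [0.6, 0, 0], [0.62, 0, 0], [0.62, 0.3, 0], [0.62, 0.3, 0]], rotation=[[0, 0, 0], [0, 0, 0], [0, 0, 0], [0, 0, 0], [0, 0, 0]], grip=[1, 1, 1, 1, 1])

```text
time_s: 5.7
position: [0.3638, 0.1011, 0.1456]
tcp_rot: [[-0.999, -0.003, 0.034], [-0.034, 0.0, -0.999], [0.003, -1.0, -0.0]]
force: [-0.8, 0.4, -0.4]
opening: 0.004
```

```bash
python3 look.py c6
python3 - <<'E'
import sys; sys.argv=['']
from h import *
c=eyes.capture("side")["image"]; cv2.imwrite("pics/c6.png",(255*(cv2.resize(c[200:275,250:350],(800,600),interpolation=2)/255.)**.5).astype(np.uint8))
E
```

```text
tcp [0.3638 0.1011 0.1456] mixer [-0.077   0.0358  0.1456] F [-0.7638  0.3674 -0.3795] 5.7
tip px [[318.1678 263.1511]]
```

View pics/c6.png

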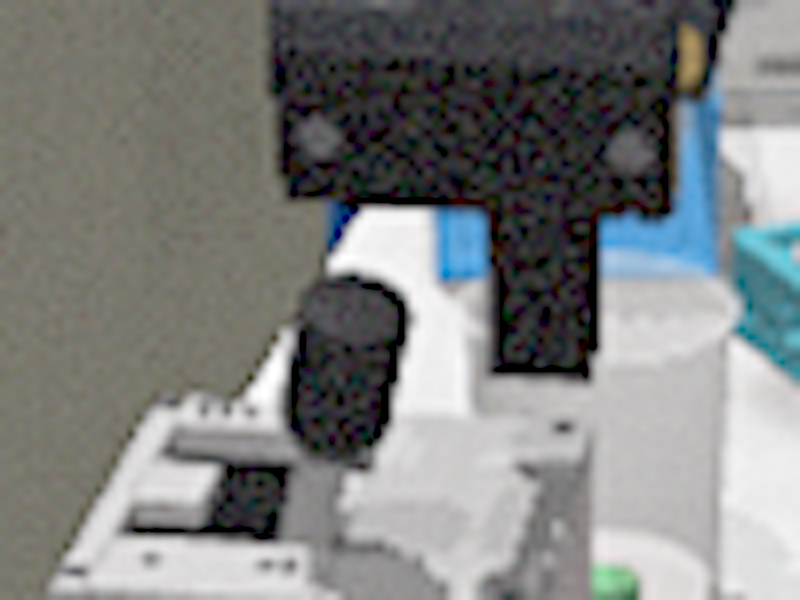

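The finger ends at crop row 372, level with mid-knob (rows 275–455), and stands to the right of the knob, so it is behind it with a gap. I'll drop 6 mm more and push forward.

>>> arm_command(translation=[[-0.15, 0.08, 0], [-0.28, 0.08, 0], [-0.41, 0.08, 0], [-0.53, 0.08, 0], [-0.63, 0.08, 0]], rotation=[[0, 0, 0], [0, 0, 0], [0, 0, 0], [0, 0, 0], [0, 0, 0]], grip=[1, 1, 1, 1, 1])

```text
time_s: 6.35
position: [0.4164, 0.1029, 0.1405]
tcp_rot: [[-0.999, 0.001, 0.034], [-0.034, 0.0, -0.999], [-0.001, -1.0, -0.0]]
force: [-1.3, 0.9, 1.2]
opening: 0.009
```

```bash
python3 look.py
python3 - <<'E'
from h import *
c=eyes.capture("side")["image"]; cv2.imwrite("pics/c7.png",(255*(cv2.resize(c[200:275,240:340],(800,600),interpolation=2)/255.)**.5).astype(np.uint8))
E
```

```text
tcp [0.4164 0.1029 0.1405] mixer [-0.0244  0.0358  0.1405] F [-1.3285  0.8855  1.1675] 6.35
tip px [[289.0718 263.9267]]
[276.8   242.592] 0.9 fore -0.04..-0.02 across -0.32..-0.28
```

View pics/c7.png

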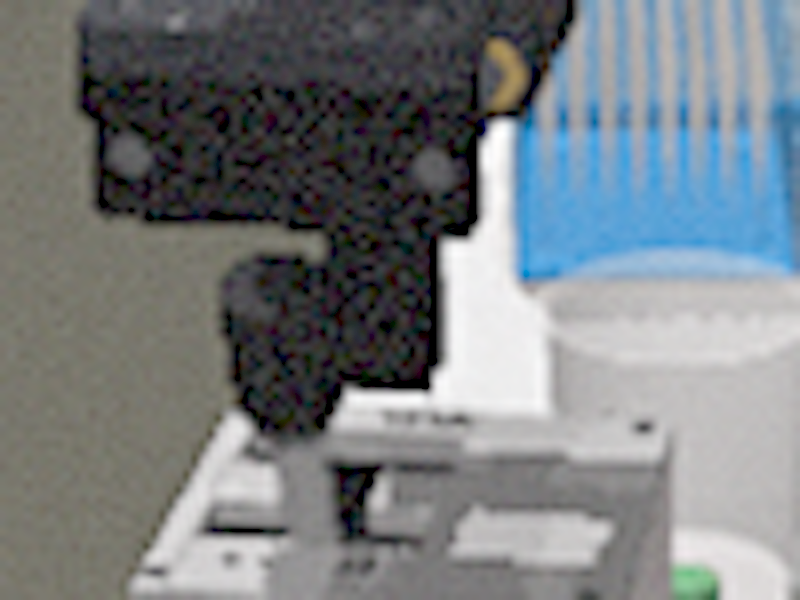

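The knob has moved forward to crop (285,345). The network reads fore -0.03, across -0.30, so it is in the channel. I'll nudge it 3 mm more to centre it, back off, and go round to its left.

>>> arm_command(translation=[[-0.04, 0, 0], [-0.04, 0, 0], [0.2, 0, 0], [0.22, 0, -0.3], [0.22, 0, -0.55]], rotation=[[0, 0, 0], [0, 0, 0], [0, 0, 0], [0, 0, 0], [0, 0, 0]], grip=[1, 1, 1, 1, 1])

```text
time_s: 7.0
position: [0.3953, 0.1464, 0.1404]
tcp_rot: [[-0.999, -0.0, 0.033], [-0.033, -0.0, -0.999], [0.0, -1.0, 0.0]]
force: [-0.8, 0.2, 0.5]
opening: 0.005
```

```bash
python3 look.py
```

```text
tcp [0.3953 0.1464 0.1404] mixer [-0.0439  0.08    0.1404] F [-0.7506  0.1527  0.4639] 7.0
tip px [[295.0631 276.4299]]
[274.368 244.416] 0.85 fore -0.01..0.01 across -0.35..-0.32
```

>>> arm_command(translation=[[-0.3, 0, 0], [-0.55, 0, 0], [-0.55, 0, 0]], rotation=[[0, 0, 0], [0, 0, 0], [0, 0, 0]], grip=[1, 1, 1])

```text
time_s: 7.4
position: [0.4438, 0.1472, 0.1408]
tcp_rot: [[-0.999, 0.005, 0.034], [-0.034, 0.0, -0.999], [-0.005, -1.0, 0.0]]
force: [0.5, -0.5, 0.0]
opening: 0.004
```

>>> arm_command(translation=[[0, 0, 0.13], [0, 0, 0.26], [0, 0, 0.39], [0, 0, 0.52], [0, 0, 0.65]], rotation=[[0, 0, 0], [0, 0, 0], [0, 0, 0], [0, 0, 0], [0, 0, 0]], grip=[1, 1, 1, 1, 1])

```text
time_s: 7.9
position: [0.4414, 0.0947, 0.1405]
tcp_rot: [[-0.999, -0.0, 0.034], [-0.034, 0.0, -0.999], [0.0, -1.0, -0.0]]
force: [-0.4, 1.9, 1.9]
opening: 0.006
```

```bash
python3 look.py
```

```text
tcp [0.4414 0.0947 0.1405] mixer [0.0004 0.0267 0.1405] F [-0.4277  1.8532  1.8706] 7.9
tip px [[276.7261 260.8072]]
[278.912 233.088] 0.47 fore -0.02..0.01 across -0.08..-0.02
```

>>> arm_command(translation=[[0, 0, 0.1], [0, 0, 0.2], [0, 0, 0.3], [0, 0, 0.4], [0, 0, 0.47]], rotation=[[0, 0, 0], [0, 0, 0], [0, 0, 0], [0, 0, 0], [0, 0, 0]], grip=[1, 1, 1, 1, 1])

```text
time_s: 8.5
position: [0.4429, 0.0575, 0.1402]
tcp_rot: [[-0.999, -0.001, 0.034], [-0.034, 0.0, -0.999], [0.001, -1.0, -0.0]]
force: [0.9, 1.2, 0.4]
opening: 0.004
```

```bash
python3 look.py
python3 - <<'E'
from h import *
c=eyes.capture("side")["image"]; cv2.imwrite("pics/c8.png",(255*(cv2.resize(c[200:275,240:340],(800,600),interpolation=2)/255.)**.5).astype(np.uint8))
E
```

```text
tcp [0.4429 0.0575 0.1402] mixer [ 0.0005 -0.0105  0.1402] F [0.9138 1.2027 0.4146] 8.5
tip px [[281.1606 252.245 ]]
[323.968 277.584] 0.66 37.14940797195323
[283.392 229.392] 0.6 fore -0.05..-0.02 across 0.06..0.16
```

View pics/c8.png

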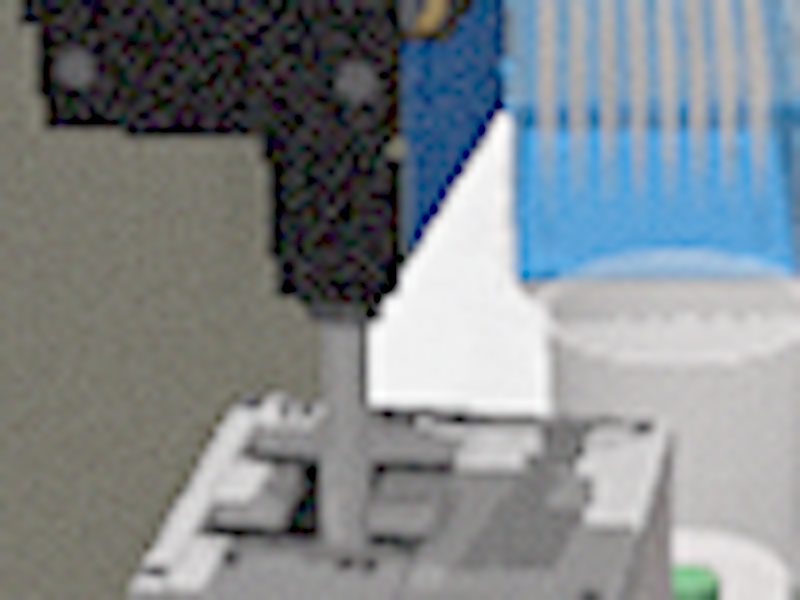

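The knob is hidden behind the finger, and the stick leans away in the channel. By the geometry, across is about 0.28. I'll push 4 mm more, then retreat left and measure with a clear view.

>>> arm_command(translation=[[0, 0, 0.05], [0, 0, 0.05], [0, 0, -0.2], [0.3, 0, -0.3], [0.75, 0, -0.3]], rotation=[[0, 0, 0], [0, 0, 0], [0, 0, 0], [0, 0, 0], [0, 0, 0]], grip=[1, 1, 1, 1, 1])

```text
time_s: 9.15
position: [0.3843, 0.0805, 0.1406]
tcp_rot: [[-0.999, 0.004, 0.036], [-0.036, -0.001, -0.999], [-0.004, -1.0, 0.001]]
force: [-0.7, 0.0, 1.1]
opening: 0.001
```

```bash
python3 look.py
```

```text
tcp [0.3843 0.0805 0.1406] mixer [-0.0572  0.0145  0.1406] F [-0.7422  0.0164  1.136 ] 9.15
tip px [[309.1516 259.7069]]
[284.48  229.104] 0.63 fore -0.05..-0.03 across 0.08..0.18
```

Run:
```python
from h import *
np.set_printoptions(precision=1,suppress=True)
x,y,a=.442,.068,.035
R=np.array([[np.cos(a),-np.sin(a),0],[np.sin(a),np.cos(a),0],[0,0,1]])
c=eyes.capture("side"); t=eyes.capture("top")
for f,A in((0,-.3),(0,0),(0,.1),(0,.2),(0,.3),(0,.35),(-.1,.3),(-.05,.3)):
    k=R@[.125*np.sin(f),-.125*np.cos(f)*np.sin(A),.04+.125*np.cos(f)*np.cos(A)]+[x,y,0]; print(f,A,proj(c,k)[0],proj(t,k)[0])
for n in("side","top"):
    print(n,[(np.array(e["point"])*[640,480],e["conf"]) for e in models.spot_point(n,"knob")],[(np.array(e["extent"])*[640,480,640,480],e["conf"]) for e in models.recognise(n,"knob")])
g=lambda i:cv2.resize((255*(i/255.)**.5).astype(np.uint8),(400,400),interpolation=2)
cv2.imwrite("pics/c9.png",np.hstack([g(c["image"][205:275,245:315]),g(t["image"][185:285,250:350])]))
```

```text
0 -0.3 [274.6 242.5] [270.5 224.9]
0 0 [279.2 231.5] [292.6 223.1]
0 0.1 [280.7 229.3] [300.2 222.7]
0 0.2 [282.2 227.7] [307.7 222.4]
0 0.3 [283.6 226.8] [315.1 222.3]
0 0.35 [284.3 226.6] [318.7 222.2]
-0.1 0.3 [290.  227.5] [315.4 229.8]
-0.05 0.3 [286.8 227.1] [315.3 226. ]
side [] [(array([278.7, 220.4, 290.2, 273.3]), 0.81), (array([272.1, 216.8, 290. , 270.3]), 0.45)]
top [] []
```

View pics/c9.png

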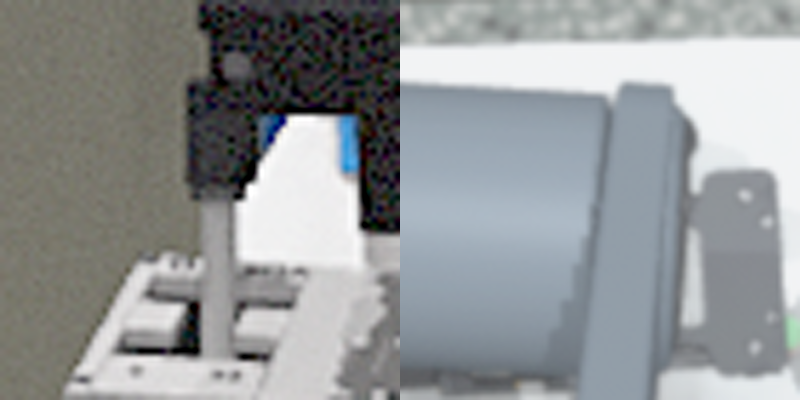

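The knob is clear in the side view at about (283.5, 228) px. With fore 0 and across 0.3 it should be at (283.6, 226.8), so it is across on the right and still in the channel. Next I'll move behind it and push forward.

>>> arm_command(translation=[[0.05, 0, 0.3], [0.05, 0, 0.6], [0.05, 0, 0.64], [0.05, 0, 0.64]], rotation=[[0, 0, 0], [0, 0, 0], [0, 0, 0], [0, 0, 0]], grip=[1, 1, 1, 1])

```text
time_s: 9.95
position: [0.3809, 0.0282, 0.1404]
tcp_rot: [[-0.999, 0.001, 0.032], [-0.032, 0.0, -0.999], [-0.001, -1.0, -0.0]]
force: [-0.5, 0.1, -0.4]
opening: 0.01
```

>>> arm_command(translation=[[-0.13, 0, 0], [-0.26, 0, 0], [-0.38, 0, 0], [-0.48, 0, 0], [-0.56, 0, 0]], rotation=[[0, 0, 0], [0, 0, 0], [0, 0, 0], [0, 0, 0], [0, 0, 0]], grip=[1, 1, 1, 1, 1])

```text
time_s: 10.45
position: [0.4254, 0.0307, 0.1403]
tcp_rot: [[-0.999, -0.001, 0.035], [-0.035, -0.0, -0.999], [0.001, -1.0, -0.0]]
force: [-1.7, 0.3, 0.3]
opening: 0.005
```

```bash
python3 look.py
```

```text
tcp [0.4254 0.0307 0.1403] mixer [-0.0179 -0.0367  0.1403] F [-1.7452  0.3188  0.2939] 10.45
tip px [[293.4066 246.9912]]
[280.    308.592] 0.73 61.457746099083494
[281.92 228.  ] 0.64 fore -0.02..0.02 across 0.12..0.27
```

Contact is light (1.7 N) and the knob is moving. I'll keep pushing in small steps.

>>> arm_command(translation=[[-0.08, 0, 0], [-0.16, 0, 0], [-0.22, 0, 0], [-0.22, 0, 0]], rotation=[[0, 0, 0], [0, 0, 0], [0, 0, 0], [0, 0, 0]], grip=[1, 1, 1, 1])

```text
time_s: 10.95
position: [0.4432, 0.031, 0.1403]
tcp_rot: [[-0.999, 0.001, 0.034], [-0.034, 0.0, -0.999], [-0.001, -1.0, -0.0]]
force: [-0.6, 0.5, -0.5]
opening: 0.01
```

```bash
python3 look.py
```

```text
tcp [0.4432 0.031  0.1403] mixer [-0.0001 -0.0371  0.1403] F [-0.639   0.5171 -0.4837] 10.95
tip px [[284.4945 246.3943]]
[272.128 229.92 ] 0.61 0.074461904277908
```

>>> arm_command(translation=[[-0.06, 0, 0], [-0.11, 0, 0], [-0.16, 0, 0], [-0.16, 0, 0]], rotation=[[0, 0, 0], [0, 0, 0], [0, 0, 0], [0, 0, 0]], grip=[1, 1, 1, 1])

```text
time_s: 11.45
position: [0.4536, 0.0316, 0.1399]
tcp_rot: [[-0.999, -0.004, 0.035], [-0.035, 0.0, -0.999], [0.004, -1.0, -0.0]]
force: [-4.5, -0.7, 1.3]
opening: 0.005
```

>>> arm_command(translation=[[-0.03, 0, 0], [-0.03, 0, 0]], rotation=[[0, 0, 0], [0, 0, 0]], grip=[1, 1])

```text
time_s: 11.65
position: [0.4541, 0.0316, 0.1398]
tcp_rot: [[-0.999, -0.008, 0.035], [-0.035, 0.0, -0.999], [0.008, -1.0, -0.0]]
force: [-9.0, -1.4, 3.2]
opening: 0.007
```

```bash
python3 look.py
```

```text
tcp [0.4541 0.0316 0.1398] mixer [ 0.0108 -0.0368  0.1398] F [-8.9813 -1.4165  3.1921] 11.65
tip px [[278.9692 246.3816]]
[269.376 229.584] 0.79 0.019538663838077123
```

The force has risen to 9 N with no further motion, so it is at the end stop. Backing off and rising to check.

>>> arm_command(translation=[[0.15, 0, 0], [0.5, 0, 0], [0.9, 0, 0], [0.9, -0.5, 0], [0.9, -1, 0]], rotation=[[0, 0, 0], [0, 0, 0], [0, 0, 0], [0, 0, 0], [0, 0, 0]], grip=[1, 1, 1, 1, 1])

```text
time_s: 12.25
position: [0.3843, 0.0291, 0.2206]
tcp_rot: [[-0.999, -0.001, 0.033], [-0.034, 0.0, -0.999], [0.001, -1.0, -0.001]]
force: [1.9, 0.3, -0.1]
opening: 0.006
```

>>> arm_command(translation=[[0, -0.4, 0.5], [0, -0.4, 1], [0, -0.4, 1], [0, -0.4, 1]], rotation=[[0, 0, 0], [0, 0, 0], [0, 0, 0], [0, 0, 0]], grip=[1, 1, 1, 1])

```text
time_s: 12.65
position: [0.389, -0.0518, 0.2527]
tcp_rot: [[-1.0, 0.003, 0.031], [-0.031, -0.001, -1.0], [-0.003, -1.0, 0.001]]
force: [-0.7, 0.4, 0.6]
opening: -0.001
```

>>> arm_command(translation=[[0, 0, 0.5], [0, 0, 1], [0, 0, 1], [0, 0, 1]], rotation=[[0, 0, 0], [0, 0, 0], [0, 0, 0], [0, 0, 0]], grip=[1, 1, 1, 1])

```text
time_s: 13.05
position: [0.3909, -0.1302, 0.2517]
tcp_rot: [[-0.999, -0.001, 0.034], [-0.034, 0.001, -0.999], [0.001, -1.0, -0.002]]
force: [-0.1, 0.6, 0.7]
opening: 0.005
```

Run:
```python
from h import *
np.set_printoptions(precision=3,suppress=True)
x,y,a=.442,.068,.035
R=np.array([[np.cos(a),-np.sin(a),0],[np.sin(a),np.cos(a),0],[0,0,1]])
c=eyes.capture("side"); t=eyes.capture("top")
for f,A in((.2,.3),(.25,.3),(.3,.3)):
    k=R@[.125*np.sin(f),-.125*np.cos(f)*np.sin(A),.04+.125*np.cos(f)*np.cos(A)]+[x,y,0]; print(f,A,proj(c,k)[0],proj(t,k)[0])
U={}
for n in("side","top"):
    e=models.spot_point(n,"knob"); print(n,[(np.array(i["point"])*[640,480],i["conf"]) for i in e]); U[n]=np.array(e[0]["point"])*[640,480] if e else None
if all(v is not None for v in U.values()):
    p,g=tri(t,U["top"],c,U["side"]); print("mixer knob",R.T@(p-[x,y,0]),g)
s=bot.read_state();print(s["position"],s["force"],s["time_s"])
g=lambda i:cv2.resize((255*(i/255.)**.6).astype(np.uint8),(400,400),interpolation=2)
cv2.imwrite("pics/c10.png",np.hstack([g(c["image"][200:340,225:365]),g(t["image"][180:310,240:370])]))
```

```text
0.2 0.3 [270.912 227.478] [313.809 207.729]
0.25 0.3 [267.798 228.043] [313.364 204.276]
0.3 0.3 [264.727 228.765] [312.875 200.92 ]
side [(array([266.688, 228.48 ]), 0.91)]
top [(array([313.984, 200.496]), 0.72)]
mixer knob [ 0.036 -0.038  0.154] 0.003844964024994782
[ 0.391 -0.129  0.252] [-0.281 -0.197 -0.083] 13.25
```

View pics/c10.png

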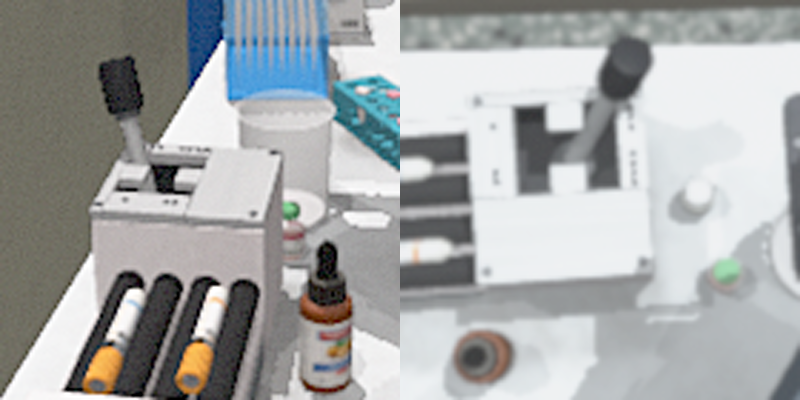

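The lever is in slot 3: the knob is at (0.036, -0.038, 0.154) in the mixer frame, so fore is about 0.29 and across about 0.32. The tubes and vials look undisturbed, and the arm is clear. Handing in.

```bash
python3 -c "
from rig import bot
print(bot.hand_in())"
```

```text
the job is handed in; nothing more can be done
None
```

The lever is in third gear and the job is handed in; the hand-in reports no verdict. With shut fingers I pushed it from slot 2 forward into the cross channel, across to the right, then forward to the end stop of slot 3, and drew the arm clear.

**Final checks:**
- **Lever:** both cameras together put the knob at (36, -38, 154) mm in the mixer's frame, so fore is about 0.29 and across about 0.32 rad. The two sight lines missed each other by about 4 mm.
- **Force:** the highest reading was about 9 N, at the end stop.
- **Bystanders:** the tubes and vials look undisturbed in the last picture. The beaker and rack show only partly there, and I measured none of them.
- **Time:** about 13 s of the 56 s allowed.

**What disagreed:**
- **First push:** it missed, passing over the knob without contact. With the gripper shut, the fingertips appear about 30 mm higher than the stated tip length gives. I came in lower, judging by the pictures.
- **Lever across:** while it was across on the right in the channel, the network's reading scattered (across 0.08 to 0.18). I relied on the picture and the finger's position instead, and the forward push then entered slot 3 freely.

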